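# Find the hatch that rocks and push it open

## Robot

A 6-joint arm with a two-finger parallel gripper is mounted at the origin on a cart in front of the work surface, level with it; the furniture and walls round the work are solid. World frame = base frame: x ahead of the robot, y to its left, z up, the work surface at z = 0. Lengths are in m, angles in rad, forces in N, time in s.
With the tool pointing down it reaches from about 0.35 to 0.975 m from the base axis. Payload 4.9 kg.
Tool frame: the origin (TCP) lies on the centre line of the jaws, within the pads' length; the fingertips stand 11 mm ahead of it and the grasp point (between the pads) lies 8 mm behind it (manip.finger_overhang is the distance from the TCP to the fingertips, in m); y points along the fingers, z is the direction in which the jaws open and shut, and the axes are right-handed (so a half turn about y gives the same grasp; the last joint's range is limited). The gripper opens to 85 mm and grips with 20 to 120 N. Pads are 22 mm wide; open, the fingers measure 114 mm over their backs; the gripper's body (76 mm by 85 mm) begins 54 mm behind the grasp point. The pads swing forward as they close: fully open they stand 13 mm farther back than shut.
Start: joints at [-1.285, 0.053, 1.613, -0, 1.476, -0.119], TCP at [0.246, -0.574, 0.242] pointing down, gripper open.
Joint ranges: [-3.01, 3.01], [-1.01, 2.22], [0.06, 2.58], [-1.02, 4.17], [0.09, 2.62], [-3.14, 3.14]. Speed limits (rad/s): [2.57, 2.57, 3.14, 3.14, 3.14, 3.14].

## Interface

Orientations are given as a unit quaternion [w, x, y, z].
In Python, from plant import readout, cams, workorder, manip gives the robot as it stands.
- The arm moves only by the tool play_rows, never from a script. Its arguments are lists of equal length, an entry for each row: "slide": the shift along the tool's x, y, z in cm, a list of three; "yaw": the turn about the tool's y in degrees; "grip": the closure, from -1 (fully open) to 1 (shut), so that 0 is half open. In form: {"slide": [[x, y, z], ...], "yaw": [yaw, ...], "grip": [grip, ...]}. A call has 1 to 12 rows; each row shifts and turns the commanded pose from where the row before left it, along the tool's axes as they then stand; what a row does not reach is not made up. A row lasts 1/10 s, in which the tool goes at most 50 mm and 8.59 degrees, less where a joint would pass 70% of its speed; a pose out of reach is approached as far as the arm can. A call with a gripper value outside its range is refused whole. The fingers move at their own pace and stop on an object; the grip force is fixed at half the most. Time passes only in rows, so rows that do not move let the fingers close. It gives the time, the measured TCP pose, the force and the opening at its end, in the units of the state.
- readout.state(): the state, without advancing time (a new reading comes with each control period).
- cams.grab_frame(name): name is "scene" or "top"; returns a dict with "image" (420x560x3 uint8, red, green, blue), "mtx" (3x3 intrinsics, pixels), "R" (3x3) and "t" (3): a world point X has camera coordinates R X + t. Camera axes: x right, y down, z forward; pixel columns grow to the right and rows downward; lengths in m; the calibration is good to about 2 mm. A picture is of the moment at which its call begins. There is no depth.
- workorder.job_done(): hands the job in, once; it reports no verdict.
The state is a dict: "time": time; "joint_pos": joint angles; "joint_vel": joint speeds; "joint_efforts": joint torques, N m; "tool_pos": TCP position; "tool_rot": TCP orientation; "contact_force": force on the tool from outside, world axes, zero at the start; "ft_torque": the same for the moment, N m; "gripper_width": opening from 0.0 (shut) to 1.0 (fully open).
Only numpy, scipy, OpenCV 4.12 (cv2) and the standard library are available. Lean on these libraries where they do the work, as an engineer would, in place of code of your own. Each camera call takes 0.05 s, during which the arm holds its last target.

## Task

Three of the four identical hatch panels in the wiring duct are blocked from inside. Press on the ribbed near edge of the panels to find the one that rocks, then push that panel open until it stands upright, and leave it so. Leave the other things on the bench where they are.

Things in the scene. Friction and masses are not known exactly. Their poses are not given: they have to be found in the camera images.
- duct: Fixed painted steel wiring duct, 140 (x) x 410 (y) x 70 mm high. Origin: centre of its underside; x to its far side (within 0.25 rad of world x), y along it to the left. Its flat top holds four identical flush hatch panels, each 100 (x) x 70 (y) x 6 mm, centred on x = 0 and y = +123, +41, -41, -123 mm (a to d); compartments below, 58 mm deep. Unseen packing stops three; the free one varies.
- hatch_a (a joint): Angle of panel a (leftmost, y = +123 mm), rad: 0 closed, 1.5 upright (stop). It turns on pins across its middle, 67 mm above the duct's underside: the near half goes down, the far half rises and swings up towards the robot; it cannot turn the other way. If free, about 2 N at the near edge turns it and it stays at any angle; its faces are smooth and slippery; if blocked, it gives at most 2 mm.
- hatch_a_rib (a point): The place to press on panel a: middle of the three fine ribs on its top face, 37 mm towards the robot from its pivot line (13 mm from its near edge). Moves with the panel; axes parallel to the duct's when closed.
- hatch_b (a joint): Angle of panel b (second from the left, y = +41 mm), rad: 0 closed, 1.5 upright (stop). It turns on pins across its middle, 67 mm above the duct's underside: the near half goes down, the far half rises and swings up towards the robot; it cannot turn the other way. If free, about 2 N at the near edge turns it and it stays at any angle; its faces are smooth and slippery; if blocked, it gives at most 2 mm.
- hatch_b_rib (a point): The place to press on panel b: middle of the three fine ribs on its top face, 37 mm towards the robot from its pivot line (13 mm from its near edge). Moves with the panel; axes parallel to the duct's when closed.
- hatch_c (a joint): Angle of panel c (third from the left, y = -41 mm), rad: 0 closed, 1.5 upright (stop). It turns on pins across its middle, 67 mm above the duct's underside: the near half goes down, the far half rises and swings up towards the robot; it cannot turn the other way. If free, about 2 N at the near edge turns it and it stays at any angle; its faces are smooth and slippery; if blocked, it gives at most 2 mm.
- hatch_c_rib (a point): The place to press on panel c: middle of the three fine ribs on its top face, 37 mm towards the robot from its pivot line (13 mm from its near edge). Moves with the panel; axes parallel to the duct's when closed.
- hatch_d (a joint): Angle of panel d (rightmost, y = -123 mm), rad: 0 closed, 1.5 upright (stop). It turns on pins across its middle, 67 mm above the duct's underside: the near half goes down, the far half rises and swings up towards the robot; it cannot turn the other way. If free, about 2 N at the near edge turns it and it stays at any angle; its faces are smooth and slippery; if blocked, it gives at most 2 mm.
- hatch_d_rib (a point): The place to press on panel d: middle of the three fine ribs on its top face, 37 mm towards the robot from its pivot line (13 mm from its near edge). Moves with the panel; axes parallel to the duct's when closed.
- nut: Bystander, to be left alone: steel hexagon nut, 24x21x11 mm, lying on the duct's left end cap. Origin: centre of its underside.
- screwdriver: Bystander, to be left alone: screwdriver with a light-blue handle, 200 mm long, 30 mm high, lying in front of the duct. Origin: centre of its underside.
- bolt: Bystander, to be left alone: steel bolt, 60 mm long, 16 mm high, lying behind the duct. Origin: centre of its underside.
- bracket: Bystander, to be left alone: steel angle bracket, 35x70x45 mm, standing behind the duct. Origin: centre of its underside.
- tape_measure: Bystander, to be left alone: black tape measure, 37x80x69 mm, left of the duct. Origin: centre of its underside.
- pliers: Bystander, to be left alone: pliers with black handles, 190 mm long, 14 mm high, lying front right. Origin: centre of its underside.
- glue_bottle: Bystander, to be left alone: white glue bottle with a blue nozzle, 43x43x128 mm, right of the duct. Origin: centre of its underside.
- tape_dispenser: Bystander, to be left alone: black tape dispenser, 60x173x88 mm, front left on the bench. Origin: centre of its underside.

How it is judged:
On the way:
1. the free panel has been rocked: one panel's angle is between 0.12 and 1.0 rad ((value of joint hatch_a between 0.12 and 1 rad or value of joint hatch_b between 0.12 and 1 rad or value of joint hatch_c between 0.12 and 1 rad or value of joint hatch_d between 0.12 and 1 rad)), for 0.1 s.
At the end, for the whole second after the job is handed in: one panel stands upright (angle over 1.25 rad; its stop is at 1.5) and at rest, the other three are closed (under 0.08 rad) (((value of joint hatch_a above 1.25 rad and velocity of joint hatch_a between -0.1 and 0.1 rad/s and value of joint each of hatch_b, hatch_c, hatch_d below 0.08 rad) or (value of joint hatch_b above 1.25 rad and velocity of joint hatch_b between -0.1 and 0.1 rad/s and value of joint each of hatch_a, hatch_c, hatch_d below 0.08 rad) or (value of joint hatch_c above 1.25 rad and velocity of joint hatch_c between -0.1 and 0.1 rad/s and value of joint each of hatch_a, hatch_b, hatch_d below 0.08 rad) or (value of joint hatch_d above 1.25 rad and velocity of joint hatch_d between -0.1 and 0.1 rad/s and value of joint each of hatch_a, hatch_b, hatch_c below 0.08 rad))); the robot touches nothing.
It fails at once if a bystander is moved by more than 30 mm or lifted (distance of any of nut, screwdriver, bolt, bracket, tape_measure, pliers, glue_bottle, tape_dispenser from where it was at the start of the episode above 0.03 m).
It also fails if it takes over 51 s, if anything falls off the work surface, if the arm or the gripper's body presses on something with over 40 N, if the wrist force passes 120 N, or if a joint passes its speed limit or range.

## Working session

There is one attempt and no reset: what is moved stays moved. The work goes in short steps, Python scripts to look and compute and a tool call to move; the robot and the scene stay as the last step left them, time stands still between calls to the robot, and variables do not carry over. Pictures are saved under pics/ and viewed, and the job is handed in when it is done.

Besides the shell and the picture viewer there is one more tool, called as a command line: name --pt "numbers of a row" for each row, then --argument value for the rest. play_rows: Moves the arm, as the interface text tells. Its arguments: {"type":"object","properties":{"slide":{"type":"array","items":{"type":"array","items":{"type":"number"}}},"yaw":{"type":"array","items":{"type":"number"}},"grip":{"type":"array","items":{"type":"number"}}},"required":["slide","yaw","grip"]}

```bash
mkdir -p pics; ls; python3 - <<'E'
from plant import readout,cams,manip
import cv2,numpy as np
s=readout.state(); print({k:np.round(v,3) for k,v in s.items()})
print([a for a in dir(manip) if a[0]!='_'])
for n in("scene","top"):
    f=cams.grab_frame(n); cv2.imwrite(f"pics/{n}0.png",cv2.cvtColor(f["image"],cv2.COLOR_RGB2BGR)); print(n,np.round(f["mtx"],1).tolist(),np.round(f["R"],4).tolist(),np.round(f["t"],4))
E
```

```text
pics
{'time': np.float64(0.0), 'joint_pos': array([-1.285,  0.053,  1.614, -0.   ,  1.476, -0.119]), 'joint_vel': array([-0.002,  0.002, -0.001, -0.   , -0.   ,  0.   ]), 'joint_efforts': array([ 1.0000e-03, -3.9368e+01, -3.7018e+01,  0.0000e+00,  7.0000e-03,
        0.0000e+00]), 'tool_pos': array([ 0.246, -0.574,  0.241]), 'tool_rot': array([ 0.142, -0.142,  0.693, -0.692]), 'contact_force': array([ 0.408, -0.003, -1.024]), 'ft_torque': array([0.026, 0.025, 0.025]), 'gripper_width': np.float64(1.001)}
['IKError', 'finger_overhang']
scene [[508.9, 0.0, 277.0], [0.0, 508.9, 199.0], [0.0, 0.0, 1.0]] [[-0.8252, -0.5648, 0.0101], [-0.3693, 0.5259, -0.7662], [0.4274, -0.636, -0.6425]] [0.4368 0.2297 1.1964]
top [[385.9, 0.0, 273.8], [0.0, 385.9, 209.0], [0.0, 0.0, 1.0]] [[-0.0064, -0.9999, -0.0083], [-0.9816, 0.0078, -0.1908], [0.1909, 0.0069, -0.9816]] [0.023  0.5265 0.9017]
```

View pics/scene0.png

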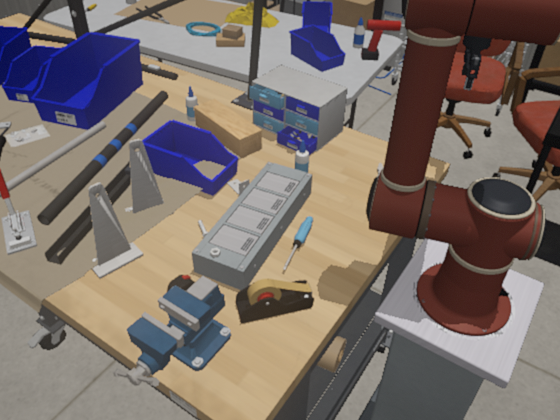

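View pics/top0.png

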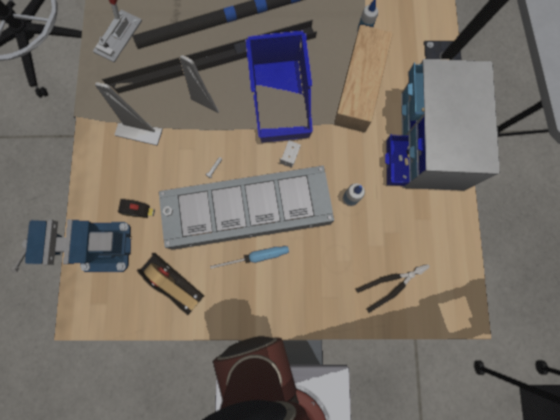

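The scene view shows the duct across the middle. In the top view the duct spans pixels (160–332, 170–245), with the ribs on the lower, near edge of the panels. I'll zoom in next.

```bash
python3 - <<'E'
import cv2
a=cv2.imread("pics/top0.png")[160:255,150:345]
cv2.imwrite("pics/z1.png",cv2.resize(a,None,fx=4,fy=4,interpolation=cv2.INTER_CUBIC))
a=cv2.imread("pics/scene0.png")[155:285,185:325]
cv2.imwrite("pics/z2.png",cv2.resize(a,None,fx=4,fy=4,interpolation=cv2.INTER_CUBIC))
E
```

```text
(no output)
```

View pics/z1.png

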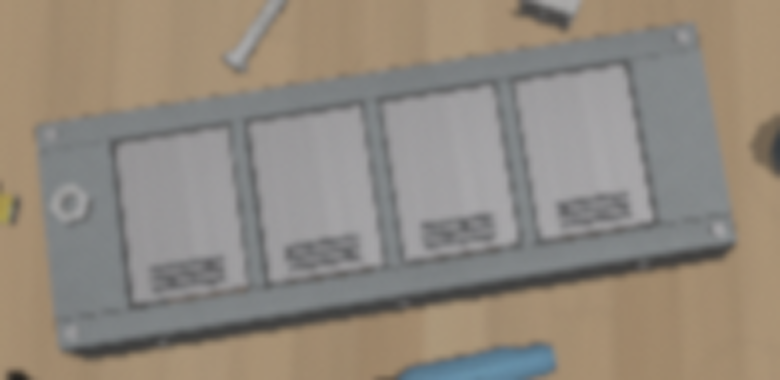

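View pics/z2.png

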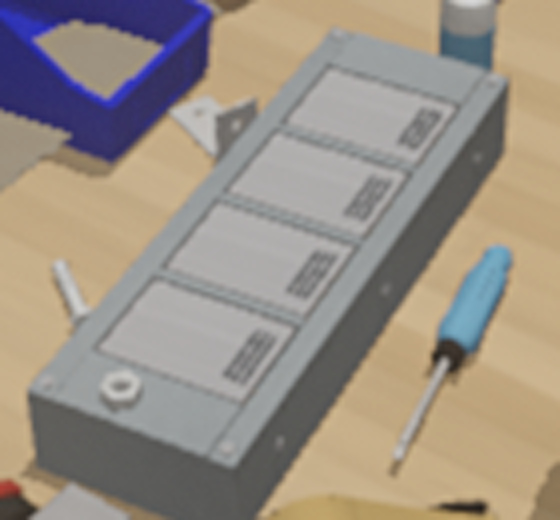

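```bash
cat > h.py <<'E'
import numpy as np,cv2
from plant import readout,cams,manip
C={"scene":(np.array([[508.9,0,277],[0,508.9,199],[0,0,1]]),),}
def ray(f,px,z):
    px=np.atleast_2d(px); d=np.c_[px,np.ones(len(px))]@np.linalg.inv(f["mtx"]).T@f["R"]; c=-f["R"].T@f["t"]
    return (c+d*((z-c[2])/d[:,2])[:,None])
E
python3 - <<'E'
from h import *
L=np.array([[50,123+35],[50,123-35],[-50,123-35],[-50,123+35],[50,-123+35],[50,-123-35],[-50,-123-35],[-50,-123+35],[70,205],[70,-205],[-70,205]])/1000.
def fit(L,W):
    a=L-L.mean(0);b=W-W.mean(0)
    th=np.arctan2((a[:,0]*b[:,1]-a[:,1]*b[:,0]).sum(),(a*b).sum()); R=np.array([[np.cos(th),-np.sin(th)],[np.sin(th),np.cos(th)]])
    t=W.mean(0)-R@L.mean(0); return th,t,(W-(L@R.T+t))*1000
for n,off,z in(("top",(150,160),[(113,143),(228,127),(248,290),(131,304),(512,80),(630,63),(655,222),(540,242),(38,125),(693,25),(62,348)]),
  ("scene",(185,155),[(100,342),(162,278),(298,322),(243,402),(285,128),(325,66),(458,103),(415,165),(32,395),(335,28),(235,465)])):
    f=cams.grab_frame(n); px=(np.array(z)+.5)/4-.5+np.array(off)
    W=ray(f,px,.07)[:,:2]; th,t,r=fit(L,W); print(n,th,t); print(np.round(r,1).tolist())
    print('nut',)
E
```

```text
top 0.14987626830618248 [0.53221216 0.08783976]
[[0.5, 1.3], [-0.5, 0.6], [-2.0, 0.8], [0.5, 1.4], [1.4, 0.9], [1.1, -2.5], [0.7, -0.3], [-0.6, -0.1], [-0.6, -1.7], [-1.8, 1.6], [1.3, -2.0]]
nut
scene 0.15951686004255783 [0.53099329 0.0889927 ]
[[3.6, -5.6], [-2.4, -2.5], [3.2, -3.4], [1.2, 0.6], [-4.3, 5.2], [3.1, 0.9], [1.3, -1.5], [-0.3, 3.1], [-4.6, 1.7], [-3.4, 2.3], [2.4, -0.7]]
nut
```

The pose fit from the top view is duct at (0.532, 0.088), yaw 0.150 rad. The scene view agrees within a few mm. Next I'll work out the tool axes and the approach to panel d.

```bash
cat >> h.py <<'E'
from scipy.spatial.transform import Rotation as Ro
TH=.150; UX=np.array([np.cos(TH),np.sin(TH),0]); UY=np.array([-np.sin(TH),np.cos(TH),0]); T0=np.array([.532,.088,0])
def W(x,y,z): return T0+UX*x/1000+UY*y/1000+np.array([0,0,z/1000])
def RT(s=None):
    s=s or readout.state(); return Ro.from_quat(np.roll(s["tool_rot"],-1)).as_matrix()
def show():
    s=readout.state();R=RT(s); d=s["tool_pos"]-T0
    print("t",round(float(s["time"]),2),"duct xyz mm",np.round([d@UX*1e3,d@UY*1e3,d[2]*1e3],1),"F",np.round(s["contact_force"],1),"w",round(float(s["gripper_width"]),3))
    return s,R
E
python3 - <<'E'
from h import *
s,R=show(); print(np.round(R,3))
z=R[:,2]; 
for t in(UY,-UY): 
    # rotation about tool y taking z->t
    c=R.T@t; print("yaw",np.degrees(np.arctan2(c[0],c[2])))
for n,y in zip("dcba",(-123,-41,41,123)):
    p=W(-37,y,200); print(n,p, "slide in current tool cm",np.round(R.T@(p-s["tool_pos"])*100,1))
E
```

```text
t 0.2 duct xyz mm [-381.7 -611.9  241.5] F [ 0.4  0.2 -0.2] w 0.999
[[-0.919 -0.     0.394]
 [-0.394  0.001 -0.919]
 [-0.    -1.    -0.001]]
yaw -165.40039510004314
yaw 14.599604899956846
d [ 0.51379636 -0.03914805  0.2       ] slide in current tool cm [-45.7   4.2 -38.6]
c [0.50154243 0.04193117 0.2       ] slide in current tool cm [-47.7   4.2 -46.6]
b [0.48928851 0.1230104  0.2       ] slide in current tool cm [-49.8   4.2 -54.5]
a [0.47703458 0.20408963 0.2       ] slide in current tool cm [-51.9   4.2 -62.4]
```

play_rows --pt "0 0 0" --pt "0 0 0" --pt "-2.5 0 -3.5" --pt "-2.5 0 -3.5" --pt "-2.5 0 -3.5" --pt "-2.5 0 -3.5" --pt "-2.5 0 -3.5" --pt "-2.5 0 -3.5" --pt "-2.5 0 -3.5" --pt "-2.5 0 -3.5" --pt "-2.5 0 -3.5" --pt "-2.5 0 -3.5" --yaw '[7.3,7.3,0,0,0,0,0,0,0,0,0,0]' --grip '[1,1,1,1,1,1,1,1,1,1,1,1]'

```text
time: 1.4
tool_pos: [0.4414, -0.1893, 0.2423]
tool_rot: [-0.053, 0.053, -0.705, 0.705]
contact_force: [0.7, -0.4, 0.1]
gripper_width: 0.002
```

```bash
python3 -c "
from h import *
s,R=show();print(np.round(R,3))"
```

```text
t 1.4 duct xyz mm [-131.  -260.7  242.3] F [ 0.7 -0.4  0.1] w 0.002
[[-0.989  0.     0.149]
 [-0.149 -0.    -0.989]
 [-0.    -1.     0.   ]]
```

play_rows --pt "-2.35 0 -3.45" --pt "-2.35 0 -3.45" --pt "-2.35 0 -3.45" --pt "-2.35 0 -3.45" --pt "0 3.5 0" --pt "0 3.5 0" --pt "0 3.5 0" --pt "0 3.5 0" --pt "0 0 0" --yaw '[0,0,0,0,0,0,0,0,0]' --grip '[1,1,1,1,1,1,1,1,1]'

```text
time: 2.3
tool_pos: [0.509, -0.0395, 0.0965]
tool_rot: [0.049, -0.057, 0.706, -0.704]
contact_force: [-0.7, 0.7, -0.7]
gripper_width: 0.001
```

```bash
python3 -c "
from h import *
s,R=show()
for n in ('scene','top'):
  f=cams.grab_frame(n)
  im=cv2.cvtColor(f['image'],cv2.COLOR_RGB2BGR)
  im=im[120:300,150:360] if n=='scene' else im[150:270,140:350]
  cv2.imwrite(f'pics/{n}1.png',cv2.resize(im,None,fx=3,fy=3,interpolation=cv2.INTER_CUBIC))"
```

```text
t 2.3 duct xyz mm [ -41.8 -122.6   96.5] F [-0.7  0.7 -0.7] w 0.001
```

View pics/scene1.png

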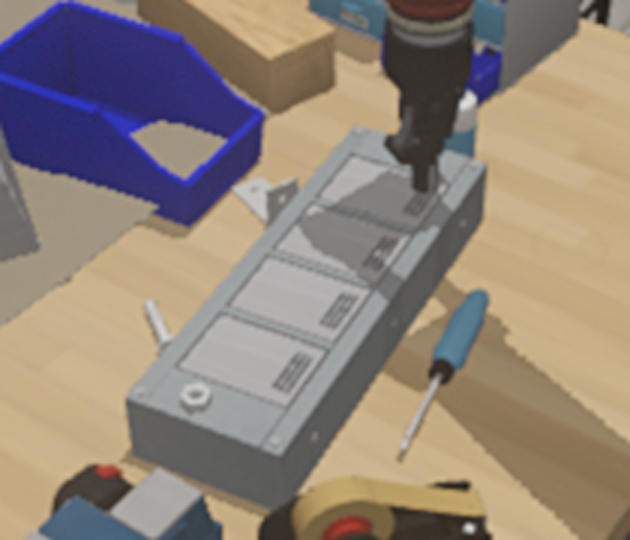

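View pics/top1.png

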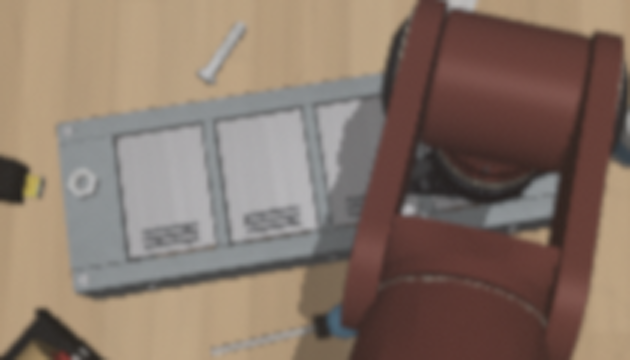

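The scene view shows the shut fingertips above panel d's ribs, at crop pixel (425, 190). They sit a little too close to the robot, so I'll shift inward and press gently.

play_rows --pt "-0.7 0 0" --pt "0 0.8 0" --pt "0 0 0" --pt "0 0.3 0" --pt "0 0.3 0" --pt "0 0.2 0" --pt "0 0.2 0" --pt "0 0 0" --yaw '[0,0,0,0,0,0,0,0]' --grip '[1,1,1,1,1,1,1,1]'

```text
time: 3.2
tool_pos: [0.5199, -0.0395, 0.0838]
tool_rot: [0.053, -0.053, 0.705, -0.705]
contact_force: [-0.9, -0.5, -0.2]
gripper_width: -0.003
```

```bash
python3 -c "
from h import *
s,R=show()"
```

```text
t 3.2 duct xyz mm [ -31.  -124.2   83.8] F [-0.9 -0.5 -0.2] w -0.003
```

play_rows --pt "0.3 0.2 0" --pt "0 0.1 0" --pt "0 0.1 0" --pt "0 0.1 0" --pt "0 0.1 0" --pt "0 0 0" --yaw '[0,0,0,0,0,0]' --grip '[1,1,1,1,1,1]'

```text
time: 3.8
tool_pos: [0.5181, -0.0401, 0.0803]
tool_rot: [-0.053, 0.053, -0.705, 0.705]
contact_force: [-4.6, 0.9, 10.4]
gripper_width: -0.003
```

```bash
python3 -c "
from h import *
s,R=show()"
```

```text
t 3.8 duct xyz mm [ -32.9 -124.6   80.3] F [-4.6  0.9 10.4] w -0.003
```

play_rows --pt "0 0.15 0" --pt "0 0.15 0" --pt "0 0 0" --yaw '[0,0,0]' --grip '[1,1,1]'

```text
time: 4.1
tool_pos: [0.5188, -0.0402, 0.0802]
tool_rot: [-0.054, 0.053, -0.705, 0.705]
contact_force: [-11.6, 1.7, 24.3]
gripper_width: -0.001
```

```bash
python3 -c "
from h import *
s,R=show()"
```

```text
t 4.1 duct xyz mm [ -32.2 -124.8   80.2] F [-11.6   1.7  24.3] w -0.001
```

Panel d doesn't give at 24 N, so it's blocked. Next is c.

play_rows --pt "0 -1.8 0" --pt "0 0 -4.1" --pt "0 0 -4.1" --pt "0 0 0" --pt "0 0.8 0" --pt "0 0.3 0" --pt "0 0.2 0" --pt "0 0.2 0" --pt "0 0.1 0" --pt "0 0 0" --yaw '[0,0,0,0,0,0,0,0,0,0]' --grip '[1,1,1,1,1,1,1,1,1,1]'

```text
time: 5.1
tool_pos: [0.5063, 0.0402, 0.0803]
tool_rot: [0.053, -0.052, 0.705, -0.705]
contact_force: [-8.1, 1.1, 16.7]
gripper_width: -0.002
```

```bash
python3 -c "
from h import *
s,R=show()"
```

```text
t 5.1 duct xyz mm [-32.6 -43.4  80.3] F [-8.1  1.1 16.7] w -0.002
```

Panel c holds at 17 N, so it's blocked too. Next is b.

play_rows --pt "0 -1.6 0" --pt "0 0 -4.1" --pt "0 0 -4.1" --pt "0 0 0" --pt "0 0.8 0" --pt "0 0.3 0" --pt "0 0.2 0" --pt "0 0.2 0" --pt "0 0.1 0" --pt "0 0 0" --yaw '[0,0,0,0,0,0,0,0,0,0]' --grip '[1,1,1,1,1,1,1,1,1,1]'

```text
time: 6.1
tool_pos: [0.4942, 0.1212, 0.0803]
tool_rot: [-0.053, 0.052, -0.705, 0.705]
contact_force: [-5.5, -1.0, 16.0]
gripper_width: 0.002
```

```bash
python3 -c "
from h import *
s,R=show()"
```

```text
t 6.1 duct xyz mm [-32.4  38.4  80.3] F [-5.5 -1.  16. ] w 0.002
```

Panel b is blocked too. Now a.

play_rows --pt "0 -1.6 0" --pt "0 0 -4.1" --pt "0 0 -4.1" --pt "0 0 0" --pt "0 0.8 0" --pt "0 0.3 0" --pt "0 0.2 0" --pt "0 0.2 0" --pt "0 0.1 0" --pt "0 0 0" --yaw '[0,0,0,0,0,0,0,0,0,0]' --grip '[1,1,1,1,1,1,1,1,1,1]'

```text
time: 7.1
tool_pos: [0.4808, 0.2029, 0.0773]
tool_rot: [-0.053, 0.053, -0.705, 0.705]
contact_force: [-1.0, -0.0, 0.3]
gripper_width: 0.0
```

```bash
python3 -c "
from h import *
s,R=show()"
```

```text
t 7.1 duct xyz mm [-33.4 121.2  77.3] F [-1.  -0.   0.3] w 0.0
```

Panel a gives way with almost no force, so it is the free one. I'll push it further down and look.

play_rows --pt "0 0.3 0" --pt "0 0.3 0" --pt "0 0.3 0" --pt "0 0.3 0" --pt "0 0 0" --yaw '[0,0,0,0,0]' --grip '[1,1,1,1,1]'

```text
time: 7.6
tool_pos: [0.4799, 0.2033, 0.0644]
tool_rot: [0.052, -0.054, 0.705, -0.705]
contact_force: [0.3, 0.7, 0.7]
gripper_width: -0.005
```

```bash
python3 -c "
from h import *
s,R=show()
for n in ('scene',):
  f=cams.grab_frame(n)
  im=cv2.cvtColor(f['image'],cv2.COLOR_RGB2BGR)
  im=im[120:300,150:360] if n=='scene' else im[150:270,140:350]
  cv2.imwrite(f'pics/{n}2.png',cv2.resize(im,None,fx=3,fy=3,interpolation=cv2.INTER_CUBIC))"
```

```text
t 7.6 duct xyz mm [-34.3 121.8  64.4] F [0.3 0.7 0.7] w -0.005
```

View pics/scene2.png

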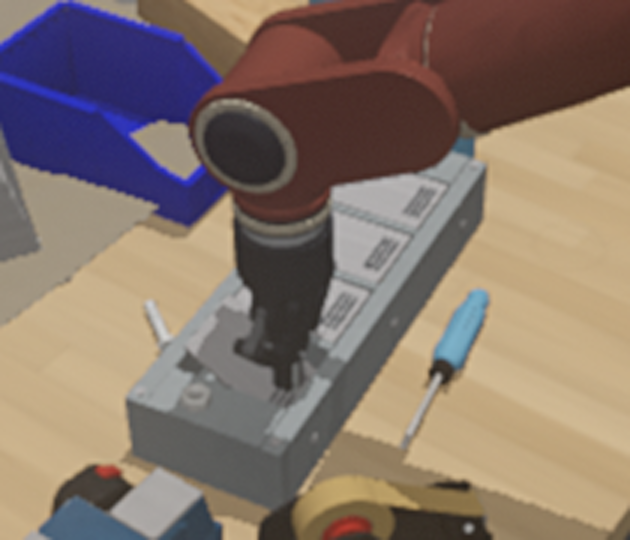

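The scene picture shows panel a tilted, its far half raised behind the fingers at crop pixel (225, 340). The other panels are flush. Now I'll push towards the far side.

play_rows --pt "-0.3 0 0" --pt "-0.3 0 0" --pt "-0.3 0 0" --pt "-0.3 0 0" --pt "-0.2 0 0" --pt "-0.2 0 0" --pt "0 0 0" --yaw '[0,0,0,0,0,0,0]' --grip '[1,1,1,1,1,1,1]'

```text
time: 8.35
tool_pos: [0.4947, 0.2054, 0.0639]
tool_rot: [-0.051, 0.055, -0.705, 0.705]
contact_force: [-5.7, -0.9, -0.2]
gripper_width: -0.002
```

```bash
python3 -c "
from h import *
s,R=show()
for n in ('scene',):
  f=cams.grab_frame(n)
  im=cv2.cvtColor(f['image'],cv2.COLOR_RGB2BGR)
  im=im[120:300,150:360] if n=='scene' else im[150:270,140:350]
  cv2.imwrite(f'pics/{n}3.png',cv2.resize(im,None,fx=3,fy=3,interpolation=cv2.INTER_CUBIC))"
```

```text
t 8.35 duct xyz mm [-19.3 121.6  63.9] F [-5.7 -0.9 -0.2] w -0.002
```

View pics/scene3.png

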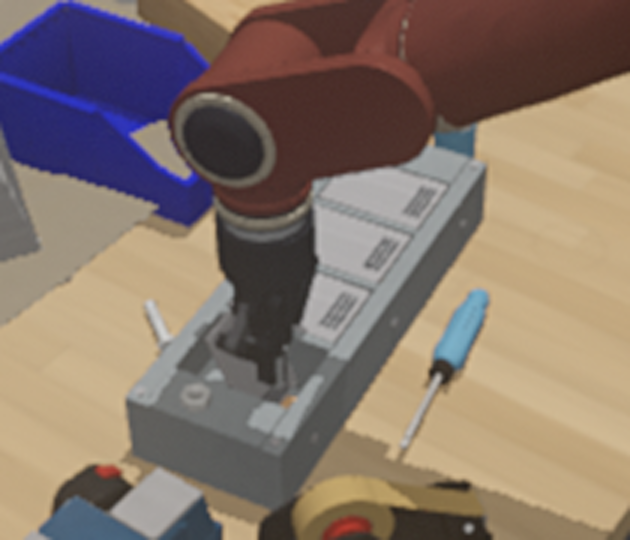

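play_rows --pt "-0.2 0 0" --pt "-0.2 0 0" --pt "-0.1 0 0" --pt "0 0 0" --yaw '[0,0,0,0]' --grip '[1,1,1,1]'

```text
time: 8.8
tool_pos: [0.4985, 0.2059, 0.0629]
tool_rot: [-0.05, 0.056, -0.705, 0.705]
contact_force: [-6.2, -0.4, -3.4]
gripper_width: 0.001
```

```bash
python3 -c "
from h import *
s,R=show()"
```

```text
t 8.8 duct xyz mm [-15.5 121.6  62.9] F [-6.2 -0.4 -3.4] w 0.001
```

play_rows --pt "-0.2 0 0" --pt "-0.1 0 0" --pt "0 0 0" --yaw '[0,0,0]' --grip '[1,1,1]'

```text
time: 9.1
tool_pos: [0.4986, 0.2059, 0.0627]
tool_rot: [-0.048, 0.059, -0.704, 0.706]
contact_force: [-17.1, -1.9, 6.8]
gripper_width: 0.0
```

```bash
python3 -c "
from h import *
s,R=show()"
```

```text
t 9.1 duct xyz mm [-15.4 121.6  62.7] F [-17.1  -1.9   6.8] w 0.0
```

The panel is hard against its stop: 17 N with no further motion. I'll back off and rise clear.

play_rows --pt "0.4 0 0" --pt "0.6 0 0" --pt "0.5 0 0" --pt "0 0 0" --pt "0 -1 0" --pt "0 -2 0" --pt "0 -3 0" --pt "0 -4 0" --pt "2 -4 0" --pt "4 0 0" --pt "4 0 0" --pt "0 0 0" --yaw '[0,0,0,0,0,0,0,0,0,0,0,0]' --grip '[1,1,1,1,1,1,1,1,1,1,1,1]'

```text
time: 10.3
tool_pos: [0.3876, 0.1894, 0.2057]
tool_rot: [0.054, -0.053, 0.705, -0.705]
contact_force: [1.2, -1.2, -0.7]
gripper_width: 0.001
```

```bash
python3 -c "
from h import *
s,R=show()
for n in ('scene','top'):
  f=cams.grab_frame(n)
  im=cv2.cvtColor(f['image'],cv2.COLOR_RGB2BGR)
  cv2.imwrite(f'pics/{n}4f.png',im)
  im=im[120:300,150:360] if n=='scene' else im[120:320,90:450]
  k=3 if n=='scene' else 2
  cv2.imwrite(f'pics/{n}4.png',cv2.resize(im,None,fx=k,fy=k,interpolation=cv2.INTER_CUBIC))"
```

```text
t 10.3 duct xyz mm [-127.6  121.8  205.7] F [ 1.2 -1.2 -0.7] w 0.001
```

View pics/scene4.png

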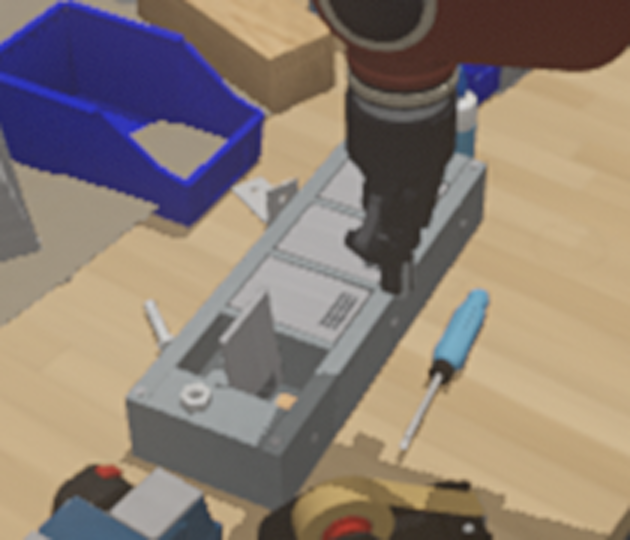

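View pics/top4.png

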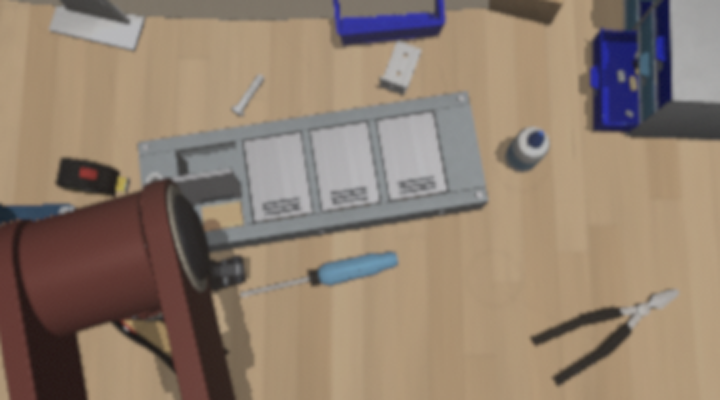

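Panel a stands up in both views. In the scene crop its top edge runs from about (225, 335) to (266, 292). The other panels are flush and the bystanders look unmoved. I'll check the angle numerically.

```bash
python3 - <<'E'
from h import *
f=cams.grab_frame("scene")
im=cv2.cvtColor(f['image'],cv2.COLOR_RGB2BGR); cv2.imwrite('pics/z5.png',cv2.resize(im[200:270,205:275],None,fx=8,fy=8,interpolation=cv2.INTER_CUBIC))
for th in(1.2,1.3,1.4,1.5):
  P=[W(50*np.cos(th)+3*np.sin(th)*s,123+dy,67+50*np.sin(th)+3*np.cos(th)) for dy in(35,-35) for s in(-1,1)]
  c=np.array(P)@f["R"].T+f["t"]; p=c@f["mtx"].T; p=p[:,:2]/p[:,2:]; print(th,np.round((p-[205,200]+.5)*8).tolist())
E
```

```text
1.2 [[124.0, 263.0], [108.0, 257.0], [242.0, 120.0], [226.0, 115.0]]
1.3 [[138.0, 265.0], [121.0, 259.0], [256.0, 122.0], [239.0, 116.0]]
1.4 [[153.0, 268.0], [135.0, 262.0], [270.0, 125.0], [253.0, 119.0]]
1.5 [[168.0, 273.0], [150.0, 266.0], [285.0, 129.0], [267.0, 123.0]]
```

View pics/z5.png

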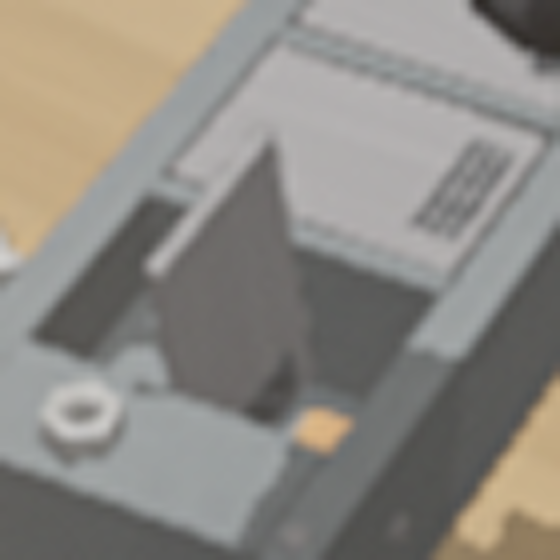

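```bash
python3 - <<'E'
from h import *
for n,o in(("scene",(205,200)),):
  f=cams.grab_frame(n)
  P=[W(50,76,70),W(-50,76,70),W(50,158,70),W(-50,6,70)]
  c=np.array(P)@f["R"].T+f["t"]; p=c@f["mtx"].T; p=p[:,:2]/p[:,2:]; print(np.round((p-o+.5)*8).tolist())
E
```

```text
[[171.0, 171.0], [453.0, 268.0], [34.0, 335.0], [553.0, 132.0]]
```

The duct reference corners project to within about 1 px of where they appear. That puts the panel at about 1.42–1.47 rad, above 1.25. The robot is clear, so I'll hand in.

```bash
python3 -c "
from plant import workorder
print(workorder.job_done())"
```

```text
the job is handed in; nothing more can be done
None
```

Panel a, the leftmost, was the free one. It now stands upright, and I handed the job in at about 10.5 s of the 51 s allowed.

- **Finding the free panel:** I pressed the panels in the order d, c, b, a with the shut fingertips. Panels d, c and b held firm at about 24, 17 and 16 N. Panel a gave way with almost no force.
- **Opening it:** I pushed panel a down, then towards the far side until it met its stop, where 17 N moved it no further. Then I backed out and raised the gripper clear.
- **Angle:** The finger position at the stop implies about 1.47 rad. The panel's top corners in the scene image give about 1.43 rad. They sat about 1 px lower than predicted, which is within the calibration error. Both estimates are above the 1.25 rad needed.
- **Other checks:** Panels b, c and d look flush. The gripper reads no contact force above noise and is well clear. The bystanders I could see look unmoved, by eye only. The arm hid part of the final top view around the nut and tape dispenser; the nut shows in place in the scene view, but the tape dispenser was only partly in frame.

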